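# Lock the battery hatch of the sushi stall's scale

### The job

The stall's small portioning scale lies face down with its battery hatch lock left half open. Take the orange-handled flat-blade screwdriver from the wooden rack, press its blade into the slot of the red lock and, keeping it pressed in, turn the lock clockwise until it stops, with the slot in line with the two green dots. Then put the screwdriver back upright in the place it came from, fully down in the rack, and leave the blue-handled pick alone.

Things in the scene. Friction and masses are not known exactly. Their poses are not given: they have to be found in the camera images.
- driver: Orange screwdriver, 90 g, upright in a 28 mm hole of the rack (top 90 mm above table), pick in the other, 120 mm off. Origin: blade's lower edge, 20 mm above table in the rack; z up to the handle, x along blade width. Along z: blade 18 (x) by 4 mm to 17, shaft 9 mm thick to 70, round collar 42 mm wide to 78 (rests on rack), 26 mm square handle, flats to x and y, to 164. Lift 72 mm to clear.
- lock_slot (a point): Centre of the slot's floor in the red lock, on its vertical axis, 49 mm above the table; x along the slot, z up; turns with it. Slot open at both ends, 38 mm long, 8 mm wide for 8 mm up, then flared to 17 mm at the top, 14 mm up. Stiff (0.05 N m), stays put. Turns clockwise seen from above to a stop, slot then along the scale's y; starts 47 to 70 degrees short. Blade has 13 degrees play in it.
- scale: Upturned white scale, 200 (x) by 150 mm (y), fixed to the counter; origin at the centre of its lower side on the table, z up. Upper face 46 mm above the table, with grey battery hatch, four black rubber feet 6 mm tall at the corners, the lock at its centre. Two green dots 35 mm from the centre, on its +y and -y sides, show the slot's direction when locked.
- pick: Steel pick with a short round blue handle 28 mm across, upright in the other hole of the wooden rack, its top 144 mm above the table; the wrong tool, to be left there: carry the screwdriver clear over or around it. Origin at its point, 20 mm above the table; z up.

How it is judged:
By the outcome, as a careful person would: the job done as asked, in the order asked, and still so for the second after the job is handed in, with the robot touching nothing.
It also fails if it takes over 56 s, if anything falls off the work surface, if the arm or the gripper's body presses on something with over 40 N, if the wrist force passes 120 N, or if a joint passes its speed limit or range.

### The arm

A 6-joint arm with a two-finger parallel gripper is mounted at the origin on the work surface. World frame = base frame: x ahead of the robot, y to its left, z up, the work surface at z = 0. Lengths are in m, angles in degrees, forces in N, time in s.
With the tool pointing down it reaches from about 0.3 to 0.85 m from the base axis. Payload 5.4 kg.
Tool frame: the origin (TCP) lies between the finger pads; the fingertips stand 8 mm ahead of it and the grasp point (between the pads) lies 11 mm behind it; z points along the fingers, y is the line along which they close (so a half turn about z gives the same grasp; the last joint's range is limited). The gripper opens to 85 mm and grips with 20 to 120 N. Pads are 22 mm wide; open, the fingers measure 114 mm over their backs; the gripper's body (76 mm by 85 mm) begins 54 mm behind the grasp point. The pads swing forward as they close: fully open they stand 13 mm farther back than shut.
Start: joints at [51.962, 9.076, 91.501, -0, 79.423, -12.038], TCP at [0.252, 0.517, 0.239] pointing down, gripper open.
Joint ranges: [-166.64, 166.64], [-54.1, 131.32], [10.49, 154.53], [-73.88, 253.88], [9.74, 151.15], [-171.62, 171.62]. Speed limits (degrees/s): [147.25, 147.25, 180, 180, 180, 180].

### API

Orientations are given as [roll, pitch, yaw] about the fixed x, y, z axes, in that order (R = Rz(yaw) Ry(pitch) Rx(roll)).
In Python, from plant import env, solver, imaging, readout gives the robot as it stands. The module is installed in compiled form; this text tells all that it offers. Calls block until the motion is done:
- env.goto(position, orientation): joint-space move of the TCP to a pose.
- env.movel(position, vel=0.15, ori=None, threshold=None): straight line of the TCP; ori=None keeps the orientation; vel is the mean speed in m/s. With threshold (N) it stops when the force on the tool has changed by that much, and returns True; else False.
- env.move_j(angles): joint-space move.
- env.move_gripper(opening): opening from 0.0 (shut) to 1.0 (fully open); the grip force is fixed at half the most; returns when the fingers have stopped.
- env.sleep(seconds).
- solver.ik(position, orientation): joint angles nearest the present ones, or None.
- imaging.read_camera(name): name is "scene" or "side" or "wrist"; returns a dict with "pixels" (384x512x3 uint8, red, green, blue), "depth" (384x512 float32, m along the optical axis (not along the pixel's ray), 0 where there is no reading), "camera_matrix" (3x3 intrinsics, pixels), "position" and "attitude" of the camera in the world. Camera axes: x right, y down, z forward; pixel columns grow to the right and rows downward; lengths in m; the calibration is good to about 2 mm. A picture is of the moment at which its call begins.
A pose or a line that the arm cannot do raises env.IKError and nothing moves.
- env.finish_job(): hands the job in; it is judged then, once.
Readings, each from a call of its own:
- readout.get_time(): time.
- readout.get_q(): joint angles.
- readout.get_qvel(): joint speeds.
- readout.get_effort(): joint torques, N m.
- readout.get_tcp_pos(): TCP position.
- readout.get_ee_rot(): TCP orientation.
- readout.get_ft_force(): force on the tool from outside, world axes, zero at the start.
- readout.get_moment(): the same for the moment, N m.
- readout.get_gripper_width(): opening from 0.0 (shut) to 1.0 (fully open).
- readout.get_finger_force(): force on a finger pad.
Only numpy, scipy, OpenCV 4.12 (cv2) and the standard library are available. Lean on these libraries where they do the work, as an engineer would, in place of code of your own. Each camera call takes 0.05 s, during which the arm holds its last target. There are 200 camera calls.

## Working session

There is one attempt and no reset: what is moved stays moved. The work goes in short steps, each a Python script; the robot and the scene stay as the last script left them, time stands still between calls to the robot, and variables do not carry over. Pictures are saved under pics/ and viewed, at most 10 in all, crops included, and the job is handed in when it is done.

```bash
mkdir -p pics
cat > h.py <<'E'
import numpy as np, cv2
from plant import env, solver, imaging, readout
from scipy.spatial.transform import Rotation as R
def rot(a):
    a=np.array(a,float)
    if a.shape==(3,3): return a
    if a.size==4: return R.from_quat(a).as_matrix()
    return R.from_euler('xyz',a,degrees=True).as_matrix()
def snap(n,f=None):
    c=imaging.read_camera(n)
    if f: cv2.imwrite('pics/%s.png'%f,c['pixels'][:,:,::-1]); np.savez('pics/%s.npz'%f,**c)
    return c
def ray(c,u,v):
    d=rot(c['attitude'])@np.linalg.inv(c['camera_matrix'])@[u,v,1.]
    return np.array(c['position']),d
def atz(c,u,v,z):
    p,d=ray(c,u,v); return p+d*(z-p[2])/d[2]
def atd(c,u,v):
    p,d=ray(c,u,v); return p+d*c['depth'][int(round(v)),int(round(u))]
def tri(c1,a,c2,b):
    p,d=ray(c1,*a);q,e=ray(c2,*b)
    s=np.linalg.lstsq(np.c_[d,-e],q-p,rcond=None)[0]
    A=p+d*s[0];B=q+e*s[1]; return (A+B)/2,np.linalg.norm(A-B)
E
python3 - <<'E'
from h import *
for n in ['scene','side','wrist']:
    c=snap(n,n+'1'); print(n,c['position'],c['attitude'])
a=[cv2.imread('pics/%s1.png'%n) for n in ['scene','side','wrist']]
print(readout.get_time(),readout.get_ee_rot())
E
```

```text
scene [ 0.7640656  -0.40572423  0.78727134] [-148.52081558   -0.68842742   32.41619272]
side [ 0.41820363 -0.79931433  0.6816343 ] [-130.46805748    0.79353395   -8.81024589]
wrist [0.19035981 0.5469157  0.37252858] [1.64542888e+02 1.00676777e-01 6.40290250e+01]
0.15 [-1.79918462e+02 -1.81997936e-02  1.54000699e+02]
```

View pics/scene1.png

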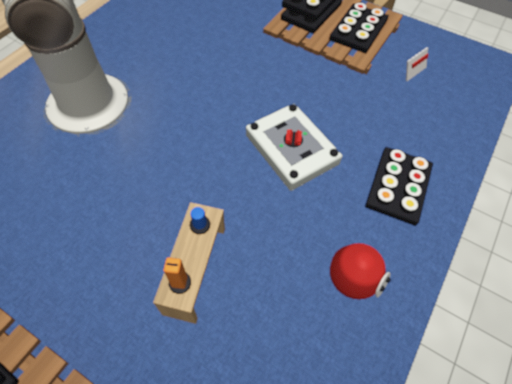

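View pics/side1.png

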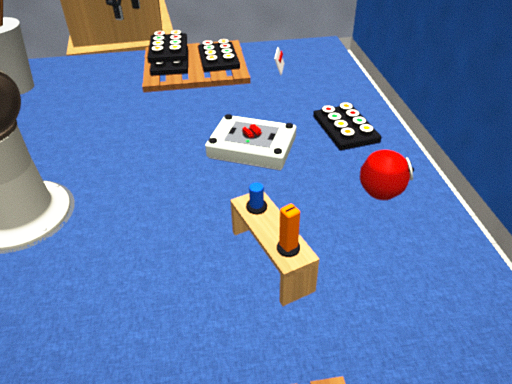

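The scene view shows the driver top at about (175,263), the pick at (199,214) and the lock at (293,138). In the side view they are at (290,209), (256,188) and (252,131). Next I'll enlarge these areas.

Run:
```python
import cv2,numpy as np
s=cv2.imread('pics/scene1.png');d=cv2.imread('pics/side1.png')
f=lambda im,x,y:cv2.resize(im[y:y+75,x:x+100],(400,300),interpolation=cv2.INTER_CUBIC)
# origins: scene rack (140,240) scene scale(243,102); side rack(240,185) side scale(203,100)
cv2.imwrite('pics/c1.png',np.vstack([np.hstack([f(s,140,240),f(s,243,102)]),np.hstack([f(d,240,190),f(d,203,100)])]))
```

```text
(no output)
```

View pics/c1.png

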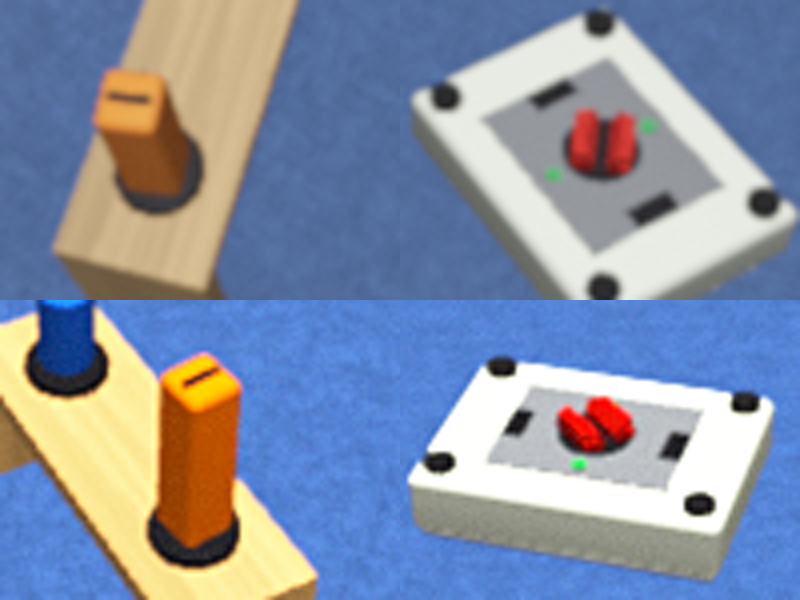

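The crops show a black mark across the driver's top, the green dots, the four feet and the slot. In scene crop coordinates the mark runs (107,97)–(150,100) and the dots are at (249,126) and (153,175). Next I'll triangulate.

```bash
cat >> h.py <<'E'
def crop(x,y,x0,y0,k=4): return ((x+.5)/k-.5+x0,(y+.5)/k-.5+y0)
E
python3 - <<'E'
from h import *
np.set_printoptions(precision=4,suppress=True)
S=np.load('pics/scene1.npz');D=np.load('pics/side1.npz')
sr=lambda x,y:crop(x,y,140,240); ss=lambda x,y:crop(x-400,y,243,102)
dr=lambda x,y:crop(x,y-300,240,190); ds=lambda x,y:crop(x-400,y-300,203,100)
print('drv top',tri(S,sr(128,98),D,dr(200,378)))
for c,m,(a,b) in((S,'s',(sr(107,97),sr(150,100))),(D,'d',(dr(184,386),dr(217,370)))):
    p,q=atz(c,*a,.184),atz(c,*b,.184); v=q-p; print('mark',p,q,np.degrees(np.arctan2(v[1],v[0])))
print('feet S',*[atz(S,*ss(*p),.052) for p in((600,22),(445,96),(764,202),(603,289))])
print('feet D',*[atz(D,*ds(*p),.052) for p in((502,366),(745,402),(440,462),(699,504))])
print('dots',atz(S,*ss(649,126),.047),atz(S,*ss(553,175),.047),atz(D,*ds(579,464),.047))
print('collar',atz(S,*sr(158,172),.098),atz(D,*dr(194,528),.098))
print('slot S',atz(S,*ss(604,118),.063),atz(S,*ss(602,160),.06))
print('slot D',atz(D,*ds(582,408),.063),atz(D,*ds(606,440),.06))
print('pick',atz(S,199,213,.144),atz(D,256,186,.144))
E
```

```text
drv top (array([ 0.5446, -0.2783,  0.1837]), np.float64(0.0023295300812038633))
mark [ 0.5363 -0.2818  0.184 ] [ 0.5516 -0.2735  0.184 ] 28.50888238125742
mark [ 0.538  -0.2832  0.184 ] [ 0.553  -0.2762  0.184 ] 24.989912135377057
feet S [0.493  0.2435 0.052 ] [0.4431 0.1385 0.052 ] [0.6427 0.1718 0.052 ] [0.5931 0.067  0.052 ]
feet D [0.4932 0.2398 0.052 ] [0.6428 0.1684 0.052 ] [0.4436 0.1343 0.052 ] [0.5926 0.0632 0.052 ]
dots [0.5576 0.1897 0.047 ] [0.5273 0.1254 0.047 ] [0.5287 0.1245 0.047 ]
collar [ 0.5452 -0.2796  0.098 ] [ 0.5449 -0.2825  0.098 ]
slot S [0.5366 0.1676 0.063 ] [0.5502 0.1414 0.06  ]
slot D [0.5363 0.1626 0.063 ] [0.5465 0.1286 0.06  ]
pick [ 0.5098 -0.1634  0.144 ] [ 0.5072 -0.1661  0.144 ]
```

Run:
```python
from h import *
np.set_printoptions(precision=1,suppress=True)
for y in (27,117,-153,-63):
    print(y,solver.ik([.545,-.28,.14],[180,0,y]),'slot',[ (d,None if (q:=solver.ik([.543,.153,.2],[180,0,y+d])) is None else q[5]) for d in (90,38,25,-90,-142,-155)])
env.goto([.543,.153,.19],[180,0,154]); snap('wrist','w1')
env.goto([.543,.153,.22],[180,0,64]); snap('wrist','w2')
print(readout.get_time(),readout.get_q())
f=lambda n:cv2.resize(cv2.imread('pics/%s.png'%n)[72:312,128:384],None,fx=1.56,fy=1.56,interpolation=cv2.INTER_CUBIC)
cv2.imwrite('pics/w12.png',np.hstack([f('w1'),f('w2')])); print(f('w1').shape)
```

```text
27 [-38.5  19.7  90.5  -0.   69.8  24.5] slot [(90, np.float64(-23.53478882685329)), (38, np.float64(28.465211173146706)), (25, np.float64(41.46521117314671)), (-90, np.float64(156.4652111731467)), (-142, np.float64(-151.53478882685332)), (-155, np.float64(-138.53478882685332))]
117 [-38.5  19.7  90.5   0.   69.8 -65.5] slot [(90, np.float64(-113.5347888268533)), (38, np.float64(-61.53478882685332)), (25, np.float64(-48.53478882685329)), (-90, np.float64(66.46521117314671)), (-142, np.float64(118.46521117314668)), (-155, np.float64(131.46521117314668))]
-153 [ -38.5   19.7   90.5    0.    69.8 -155.5] slot [(90, np.float64(156.4652111731467)), (38, np.float64(-151.53478882685332)), (25, np.float64(-138.53478882685332)), (-90, np.float64(-23.53478882685332)), (-142, np.float64(28.465211173146706)), (-155, np.float64(41.465211173146685))]
-63 [-38.5  19.7  90.5  -0.   69.8 114.5] slot [(90, np.float64(66.46521117314671)), (38, np.float64(118.46521117314668)), (25, np.float64(131.46521117314668)), (-90, np.float64(-113.53478882685332)), (-142, np.float64(-61.53478882685332)), (-155, np.float64(-48.534788826853315))]
3.3583 [ 3.5  8.3 94.6  0.  77.1 29.4]
(374, 399, 3)
```

View pics/w12.png

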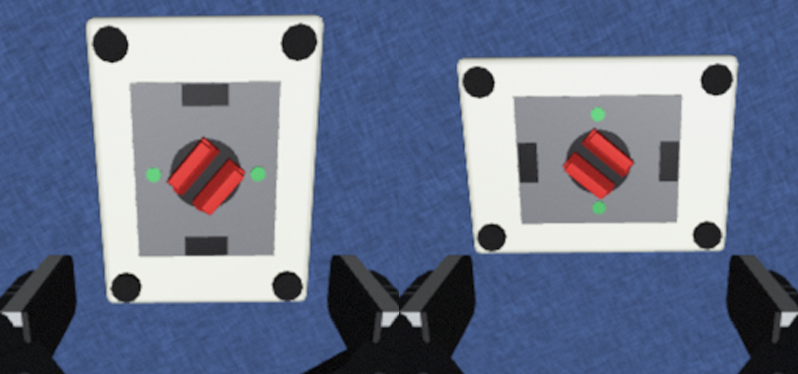

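Both wrist views show the lock clearly. The slot centre is at about (206,177) in the left crop and (599,164) in the right. It runs lower-left to upper-right in the first and upper-left to lower-right in the second, and the dots are at (153,175)/(258,174) and (598,115)/(599,208).

Run:
```python
from h import *
np.set_printoptions(precision=4,suppress=True)
an=lambda v:np.degrees(np.arctan2(v[1],v[0]))
W=[np.load('pics/w%d.npz'%i) for i in(1,2)]
cen=[];dots=[]
for k,c in enumerate(W):
    im=c['pixels'].astype(int); r,g,b=im[...,0],im[...,1],im[...,2]
    m=((r>110)&(g<90)&(b<90)).astype(np.uint8)
    n,l,st,ct=cv2.connectedComponentsWithStats(m)
    big=[i for i in range(1,n) if st[i,4]>100]; cc=np.mean([ct[i] for i in big],0); cen.append(cc)
    print('red',[(ct[i],st[i,4]) for i in big], 'depth pt',atd(c,*ct[big[0]]),atd(c,*cc))
    for i in big:
        v,u=np.nonzero(l==i); P=np.array([atz(c,a,b,.061)[:2] for a,b in zip(u,v)])
        q=cv2.minAreaRect((P*1e4).astype(np.float32)); w=np.linalg.svd(P-P.mean(0))[2][0]
        print('  pca',an(w)%180,'rect',q[1],q[2])
    print('slot c',atz(c,*cc,.06))
    mg=((g>r+50)&(g>b+30)).astype(np.uint8); n,l,st,ct=cv2.connectedComponentsWithStats(mg)
    dd=[ct[i] for i in range(1,n) if st[i,4]>8]; P=[atz(c,*p,.0465) for p in dd]; dots.append(dd)
    print('dots',P, an(P[0]-P[1])%180,'mid',np.mean(P,0))
print(tri(W[0],cen[0],W[1],cen[1]))
x=lambda x,y:((x+.5)/1.5586-.5+128,(y+.5)/1.5583-.5+72)
for c,a,b in((W[0],x(183,199),x(229,155)),(W[1],x(577-399,143),x(622-399,186))):
    print('hand slot',an(atz(c,*a,.052)-atz(c,*b,.052))%180)
```

```text
red [(array([251.4361, 178.3576]), np.int32(509)), (array([268.2389, 192.1481]), np.int32(540))] depth pt [0.5305 0.1543 0.0635] [0.5435 0.1574 0.0498]
  pca 115.62380984071424 rect (139.58680725097656, 390.2048034667969) 25.027088165283203
  pca 114.11734839155602 rect (153.2168731689453, 386.0552673339844) 24.57594871520996
slot c [0.5411 0.1584 0.06  ]
dots [array([0.5572, 0.1894, 0.0465]), array([0.5272, 0.1258, 0.0465])] 64.73450207346274 mid [0.5422 0.1576 0.0465]
red [(array([261.6611, 169.6945]), np.int32(419)), (array([248.7793, 184.6892]), np.int32(444))] depth pt [0.5523 0.1632 0.0616] [0.541  0.1563 0.0487]
  pca 113.57474887088107 rect (136.14048767089844, 388.9379577636719) 23.45073699951172
  pca 114.58884469215545 rect (153.22998046875, 379.52496337890625) 24.248929977416992
slot c [0.5421 0.1585 0.06  ]
dots [array([0.7711, 0.2209, 0.0465]), array([0.8285, 0.1902, 0.0465]), array([0.5568, 0.1893, 0.0465]), array([0.5267, 0.1258, 0.0465])] 151.8771318042312 mid [0.6708 0.1816 0.0465]
(array([0.5418, 0.158 , 0.0571]), np.float64(0.00015562649997907284))
hand slot 108.75324848875289
hand slot 109.77027401828813
```

Run:
```python
from h import *
env.goto([.543,.153,.30],[180,0,64])
env.goto([.545,-.28,.29],[180,0,117]); snap('wrist','w3')
env.goto([.545,-.28,.29],[180,0,27]); snap('wrist','w4')
print(readout.get_time())
for n in('w3','w4'):
    c=np.load('pics/%s.npz'%n); R_=rot(c['attitude']); p=R_.T@(np.array([.545,-.28,.184])-c['position']); p=c['camera_matrix']@p; print(p[:2]/p[2])
    print(c['depth'].shape)
f=lambda n:cv2.resize(cv2.imread('pics/%s.png'%n)[110:260,206:306],(400,600),interpolation=cv2.INTER_CUBIC)
cv2.imwrite('pics/w34.png',np.hstack([f('w3'),f('w4')]))
```

```text
6.8667
[256.82456698 196.20594545]
(384, 512)
[258.22017209 193.79714573]
(384, 512)
```

View pics/w34.png

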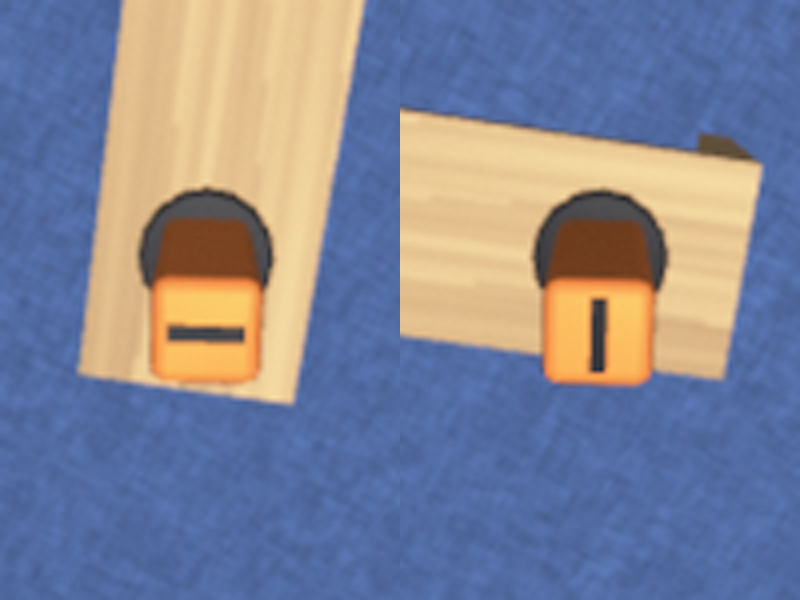

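The driver's mark has its centre at crop (206,334) in the left view and at (198,335) in the right view. It runs almost exactly along the image axes. Now I'll compute the pose and grasp.

Run:
```python
from h import *
np.set_printoptions(precision=4,suppress=True)
an=lambda v:np.degrees(np.arctan2(v[1],v[0]))%180
A,B=[np.load('pics/w%d.npz'%i) for i in(3,4)]
x=lambda x,y:crop(x,y,206,110)
T,e=tri(A,x(206,334),B,x(198,335)); print(T,e)
a1=an(atz(A,*x(168,333),.184)-atz(A,*x(244,335),.184)); a2=an(atz(B,*x(199,299),.184)-atz(B,*x(197,372),.184)); print(a1,a2)
P=(atz(A,*x(206,334),.184)+atz(B,*x(198,335),.184))/2; yaw=(a1+a2)/2
print(P,yaw)
np.save('drv.npy',[P[0],P[1],yaw])
env.goto([P[0],P[1],.24],[180,0,yaw])
print(env.movel([P[0],P[1],.138],vel=.12,threshold=15))
f0=readout.get_ft_force(); env.move_gripper(0.0); print(f0,readout.get_ft_force(),readout.get_gripper_width(),readout.get_finger_force(),readout.get_tcp_pos(),readout.get_time())
```

```text
[ 0.544  -0.2773  0.1836] 2.362498825749863e-05
25.502031783373695 25.480007315283125
[ 0.544  -0.2773  0.184 ] 25.49101954932841
False
[-0.6693 -0.095   0.1658] [-0.0188  0.6782  2.5754] 0.2958802293429519 62.09510564804077 [ 0.5441 -0.2774  0.1383] 8.7583
```

Run:
```python
from h import *
np.set_printoptions(precision=4,suppress=True)
x,y,yaw=np.load('drv.npy')
env.movel([x,y,.29],vel=.15); print(readout.get_gripper_width(),readout.get_ft_force())
L=[.542,.1577]
env.goto(L+[.26],[180,0,113.5]); env.movel(L+[.20],vel=.15); env.sleep(.3)
c=snap('side','s2'); w=snap('wrist','w5'); s=snap('scene','sc2')
f=lambda im,x,y:cv2.resize(im[y:y+100,x:x+133,::-1],(400,300),interpolation=cv2.INTER_CUBIC)
cv2.imwrite('pics/c2.png',np.vstack([np.hstack([f(c['pixels'],185,60),f(s['pixels'],227,60)]),np.hstack([cv2.resize(w['pixels'][:,:,::-1],(400,300)),f(w['pixels'],190,130)])]))
print(readout.get_ft_force(),readout.get_tcp_pos(),readout.get_ee_rot(),readout.get_time())
```

```text
0.2974424710420412 [ 0.5501 -0.5993 -1.0237]
[-0.3812  0.1799 -1.4818] [0.5422 0.1577 0.2004] [179.9687   0.0132 113.5036] 12.525
```

View pics/c2.png

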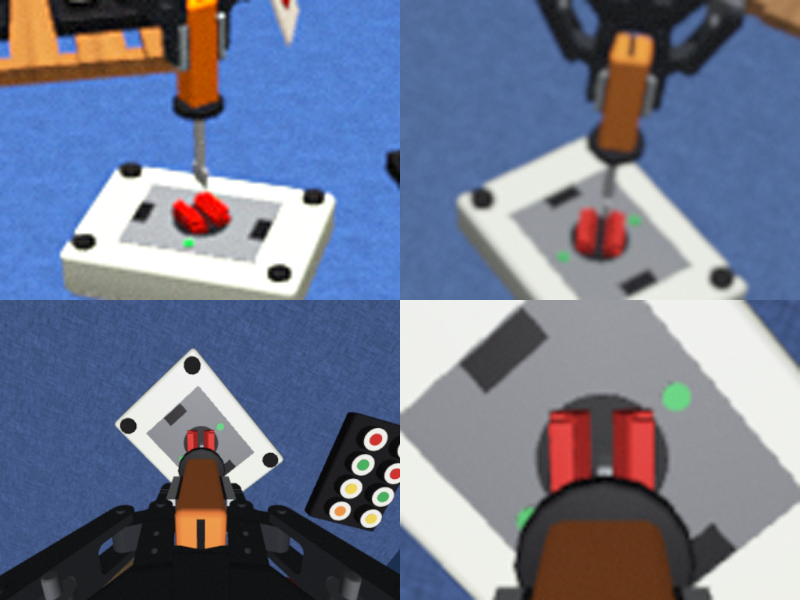

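The driver hangs straight above the lock. In the wrist crop the slot is almost parallel to the blade and centred on the shaft at about (604,470). Now I'll insert it with force monitoring.

Run:
```python
from h import *
np.set_printoptions(precision=4,suppress=True)
st=lambda t:print(t,readout.get_tcp_pos(),readout.get_ee_rot()[2],'F',readout.get_ft_force(),'M',readout.get_moment(),'w',readout.get_gripper_width(),readout.get_time())
L=[.542,.1577]
env.movel(L+[.176],vel=.08,threshold=10); st('a')
print(env.movel(L+[.155],vel=.02,threshold=10)); st('b')
```

```text
a [0.5414 0.1577 0.175 ] 113.50186331655476 F [-0.1135  0.5684 -0.8519] M [ 0.0001 -0.0236 -0.0577] w 0.29820935403695065 12.975
True
b [0.5422 0.1577 0.1671] 113.50297082639811 F [-0.6287  0.0074  4.7704] M [-0.081   0.2483 -0.0442] w 0.29370965020801554 13.575
```

```bash
cat >> h.py <<'E'
st=lambda t:print(t,readout.get_tcp_pos(),round(readout.get_ee_rot()[2],1),'F',readout.get_ft_force().round(1),'M',readout.get_moment().round(3),'w',round(readout.get_gripper_width(),3),readout.get_time())
E
python3 - <<'E'
from h import *
np.set_printoptions(precision=4,suppress=True)
L=[.542,.1577]
z=.1668
for i in range(6):
    if readout.get_ft_force()[2]>12: break
    z-=.0006; env.movel(L+[z],vel=.01); st('p')
for yaw in (105,95,85,75,65,60,57,55):
    env.movel(L+[z],ori=[180,0,yaw]); st(yaw)
    f=readout.get_ft_force()[2]
    if f<8: z-=.0006
    if f>25: z+=.0006
E
```

```text
p [0.5424 0.1577 0.167 ] 113.5 F [-0.9 -0.4  5.4] M [-0.062  0.433 -0.008] w 0.296 13.825
p [0.5425 0.1577 0.167 ] 113.5 F [-2.6 -0.1  7.7] M [-0.136  0.736 -0.072] w 0.297 14.075
p [0.5425 0.1577 0.1669] 113.5 F [-3.3 -0.5 11.3] M [-0.149  0.987  0.035] w 0.298 14.325
p [0.5426 0.1577 0.1669] 113.5 F [-4.3 -0.3 13.5] M [-0.156  1.242 -0.035] w 0.298 14.575
105 [0.5431 0.1578 0.1669] 105.0 F [-2.7 -0.4 12.4] M [-0.117  0.85  -0.019] w 0.295 14.875
95 [0.5432 0.1578 0.1669] 95.0 F [-2.2 -0.7 12. ] M [-0.174  0.785  0.007] w 0.294 15.2
85 [0.5433 0.1577 0.167 ] 85.0 F [-2.4 -0.7 12. ] M [-0.189  0.708 -0.02 ] w 0.298 15.525
75 [0.5434 0.1576 0.1669] 75.0 F [-1.6 -1.2 11.2] M [-0.238  0.676  0.001] w 0.292 15.85
65 [0.5434 0.1576 0.1669] 65.0 F [-2.1 -0.8 11.6] M [-0.289  0.598 -0.043] w 0.299 16.175
60 [0.5434 0.1575 0.1669] 60.0 F [-2.  -0.8 11.3] M [-0.347  0.559  0.059] w 0.298 16.425
57 [0.5433 0.1578 0.167 ] 57.0 F [-2.8 -0.  12.6] M [-0.085  0.755  0.055] w 0.298 16.675
55 [0.5432 0.158  0.1669] 55.0 F [-3.9  0.1 13.2] M [-0.003  0.854  0.061] w 0.297 16.925
```

Run:
```python
from h import *
np.set_printoptions(precision=4,suppress=True)
L=[.542,.1577]; z=.1668-.0024
for yaw in (53,52,51,50,49,48,47,46):
    env.movel(L+[z],ori=[180,0,yaw]); m=np.mean([readout.get_moment()[2] for _ in range(5)]); st(yaw)
    if abs(m)>.3: break
w=snap('wrist','w6'); s=snap('scene','sc3'); c=snap('side','s3')
f=lambda im,x,y:cv2.resize(im[y:y+100,x:x+133,::-1],(400,300),interpolation=cv2.INTER_CUBIC)
cv2.imwrite('pics/c3.png',np.vstack([np.hstack([f(c['pixels'],185,60),f(s['pixels'],227,60)]),np.hstack([cv2.resize(w['pixels'][:,:,::-1],(400,300)),f(w['pixels'],190,130)])]))
```

```text
53 [0.543  0.1582 0.1669] 53.0 F [-2.9  0.4 12.5] M [0.189 0.892 0.034] w 0.296 17.175
52 [0.543  0.1582 0.1669] 52.0 F [-3.8 -0.4 13.3] M [0.237 0.934 0.132] w 0.295 17.425
51 [0.543  0.1583 0.1669] 51.0 F [-3.6  1.4 12.5] M [0.278 1.028 0.086] w 0.302 17.675
50 [0.5429 0.1584 0.1669] 50.0 F [-4.3  1.7 13.2] M [0.346 1.059 0.044] w 0.296 17.925
49 [0.5429 0.1584 0.167 ] 49.0 F [-3.7  1.5 13.5] M [0.369 1.031 0.125] w 0.296 18.175
48 [0.5428 0.1585 0.1669] 48.0 F [-3.6  2.2 12.9] M [0.409 1.044 0.173] w 0.297 18.425
47 [0.5428 0.1585 0.1669] 47.0 F [-4.2  1.6 13.1] M [0.468 1.061 0.158] w 0.297 18.675
46 [0.5428 0.1585 0.1669] 46.0 F [-4.1  1.  12.6] M [0.446 1.012 0.269] w 0.294 18.925
```

View pics/c3.png

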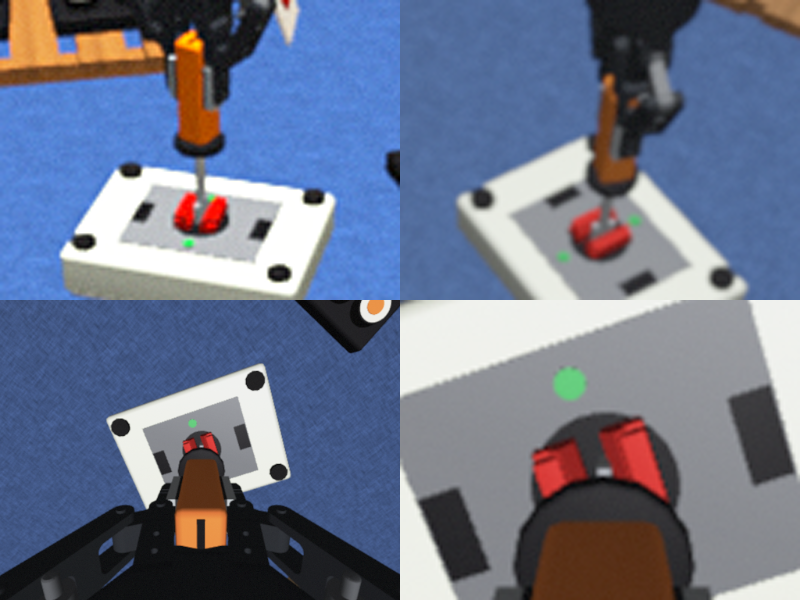

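The slot now points at the green dot at about (568,383) in the crop. The moment rises steadily from 51° on, so the lock is at its stop. Next I'll relieve the twist, lift out and check the lock and the grip.

Run:
```python
from h import *
np.set_printoptions(precision=4,suppress=True)
L=[.542,.1577]; z=.1668-.0024
env.movel(L+[z],ori=[180,0,60]); st('back')
env.movel(L+[.168],vel=.03); st('rel')
env.movel(L+[.20],vel=.08); env.movel(L+[.29],vel=.15); env.sleep(.2); st('up')
w=snap('wrist','w7'); s=snap('scene','sc4'); c=snap('side','s4')
f=lambda im,x,y,k=1:cv2.resize(im[y:y+100*k,x:x+133*k,::-1],(400,300),interpolation=cv2.INTER_CUBIC)
cv2.imwrite('pics/c4.png',np.vstack([np.hstack([f(c['pixels'],185,60),f(s['pixels'],227,60)]),np.hstack([f(w['pixels'],120,60,2),f(w['pixels'],190,190)])]))
```

```text
back [0.5436 0.158  0.1669] 60.0 F [-1.6  0.6 10.6] M [ 0.156  0.435 -0.019] w 0.296 19.4667
rel [0.5417 0.1577 0.1674] 60.0 F [ 0.1 -0.4  0. ] M [-0.01   0.011  0.009] w 0.295 19.7333
up [0.5414 0.1576 0.2885] 60.0 F [ 0.1 -0.1 -1.2] M [0.028 0.022 0.018] w 0.295 21.2333
```

View pics/c4.png

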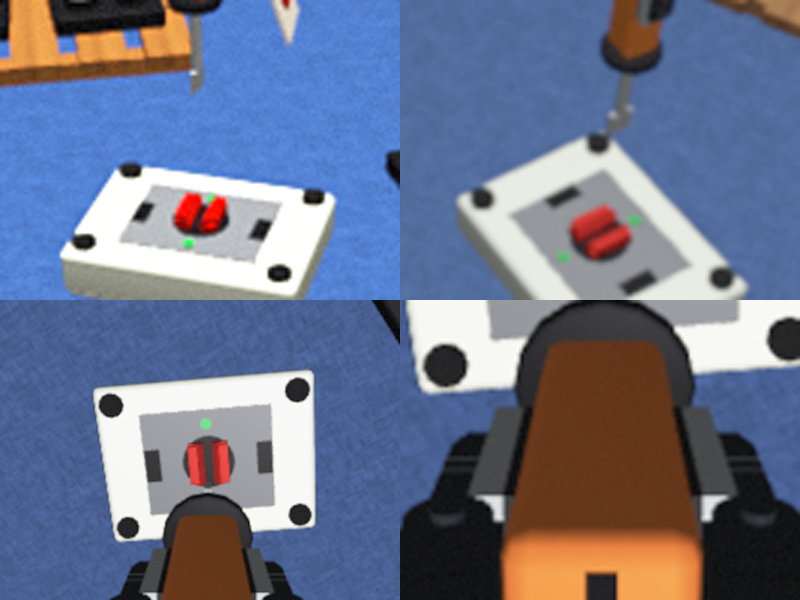

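The slot points straight at the visible dot at (206,424) in the wrist view, and the driver is still square in the grip. I'll check the angle numerically, then return the driver.

Run:
```python
from h import *
np.set_printoptions(precision=4,suppress=True)
c=np.load('pics/w7.npz'); im=c['pixels'].astype(int); r,g,b=im[...,0],im[...,1],im[...,2]
n,l,s_,ct=cv2.connectedComponentsWithStats(((r>110)&(g<90)&(b<90)).astype(np.uint8))
for i in range(1,n):
    if s_[i,4]>80:
        v,u=np.nonzero(l==i); P=np.array([atz(c,a,q,.061)[:2] for a,q in zip(u,v)]); w=np.linalg.svd(P-P.mean(0))[2][0]
        print(np.degrees(np.arctan2(w[1],w[0]))%180,cv2.minAreaRect((P*1e4).astype(np.float32))[1:])
x,y,yaw=np.load('drv.npy')
env.goto([x,y,.29],[180,0,yaw]); env.movel([x,y,.225],vel=.12); env.sleep(.2); st('over')
w=snap('wrist','w8'); s=snap('scene','sc5'); c=snap('side','s5')
f=lambda im,x,y,k=1:cv2.resize(im[y:y+100*k,x:x+133*k,::-1],(400,300),interpolation=cv2.INTER_CUBIC)
cv2.imwrite('pics/c5.png',np.vstack([np.hstack([f(c['pixels'],225,165),f(s['pixels'],115,220)]),np.hstack([f(w['pixels'],120,60,2),f(w['pixels'],190,150)])]))
```

```text
150.8559614754861 ((100.6341781616211, 149.76487731933594), 59.979591369628906)
150.91966491271577 ((80.33540344238281, 151.19589233398438), 59.979522705078125)
63.8041155052222 ((381.8510437011719, 147.83396911621094), 60.880008697509766)
65.75248655335247 ((378.0603942871094, 149.26707458496094), 64.46910095214844)
75.05640844196058 ((1044.5, 466.2173767089844), 74.08224487304688)
162.17584130098905 ((489.3150329589844, 1113.145263671875), 84.78345489501953)
over [ 0.5445 -0.2777  0.2263] 25.5 F [ 0.1  0.8 -2. ] M [ 0.009 -0.024  0.017] w 0.293 23.875
```

View pics/c5.png

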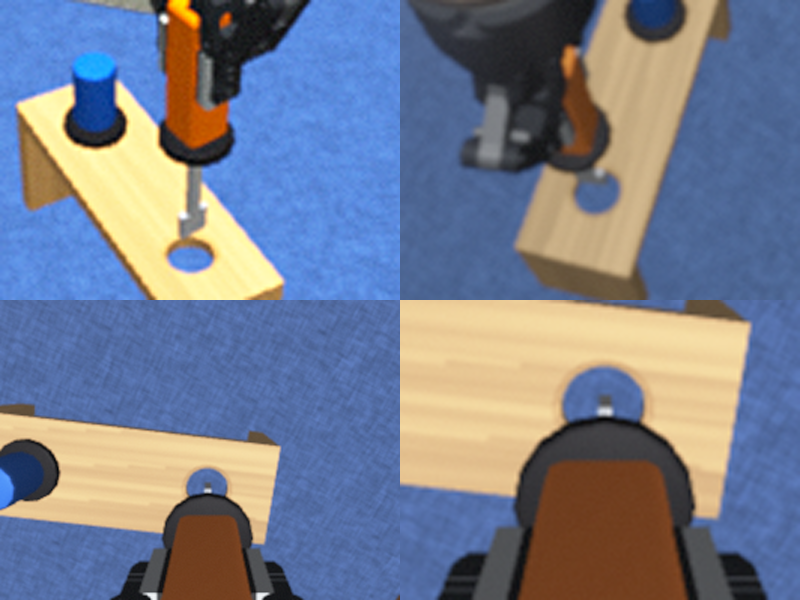

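The lock reads about 64.8° against a target of 64.7°. The blade hangs directly over the rack hole at about (602,405) in the crop, so I'll lower it.

Run:
```python
from h import *
np.set_printoptions(precision=4,suppress=True)
x,y,yaw=np.load('drv.npy')
hit=env.movel([x,y,.145],vel=.08,threshold=12); st(hit)
if not hit:
    print(env.movel([x,y,.134],vel=.02,threshold=6)); st('seat')
    if readout.get_tcp_pos()[2]<.1395:
        env.move_gripper(1.0); st('open')
        env.movel([x,y,.25],vel=.15); env.goto([x-.15,y+.2,.32],[180,0,yaw]); env.sleep(.5); st('clear')
        s=snap('scene','sc6'); c=snap('side','s6')
        f=lambda im,x,y,k=2:cv2.resize(im[y:y+100*k,x:x+133*k,::-1],(400,300),interpolation=cv2.INTER_CUBIC)
        cv2.imwrite('pics/c6.png',np.hstack([f(c['pixels'],185,105),f(s['pixels'],115,130)]))
```

```text
False [ 0.5444 -0.2776  0.1458] 25.5 F [ 0.7 -0.2 -0.7] M [-0.008  0.035 -0.013] w 0.296 25.175
True
seat [ 0.5442 -0.2775  0.1382] 25.5 F [-0.2  0.4  4.7] M [0.167 0.142 0.024] w 0.297 25.6
open [ 0.5437 -0.2771  0.1371] 25.5 F [ 0.1 -1.  -0.2] M [-0.001  0.007  0.049] w 0.998 26.2167
clear [ 0.3941 -0.0774  0.3199] 25.5 F [-0.9  0.6 -0.2] M [-0.002  0.01   0.006] w 1.0 28.6333
```

View pics/c6.png

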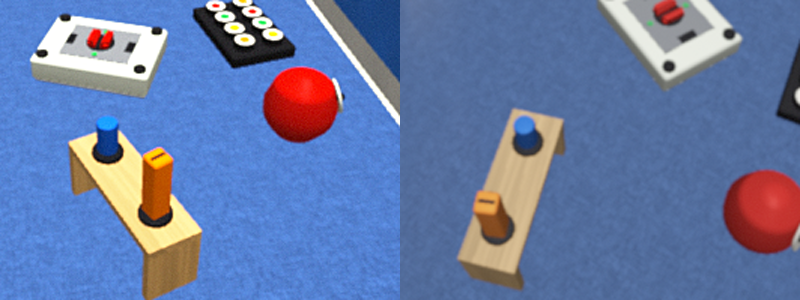

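The driver is upright and seated at (155,185) in the left view, the pick is undisturbed at (107,138), and the lock is in line with the dots.

```bash
python3 -c "
from h import *
print(env.finish_job())"
```

```text
the job is handed in; nothing more can be done
None
```

The job is handed in, with no verdict shown: the lock is turned to its stop in line with the green dots (about 64.8° measured, 64.7° wanted), the screwdriver is back upright and fully down in its rack hole, the pick was not touched, and it took about 29 s of the 56 s allowed.

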